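Set the slide carriage to the green clip, taking up the screw's backlash

ROBOT

A 6-joint arm with a two-finger parallel gripper is mounted at the origin on a cart in front of the work surface, level with it; the furniture and walls round the work are solid. World frame = base frame: x ahead of the robot, y to its left, z up, the work surface at z = 0. Lengths are in m, angles in rad, forces in N, time in s.
With the tool pointing down it reaches from about 0.35 to 0.85 m from the base axis. Payload 8.1 kg.
Tool frame: the origin (TCP) lies between the finger pads; the fingertips stand 14 mm ahead of it and the grasp point (between the pads) lies 5 mm behind it (robot.tcp_to_tips is the z of the fingertips in the tool frame, in m); z points along the fingers, y is the line along which they close (so a half turn about z gives the same grasp; the last joint's range is limited). The gripper opens to 93 mm and grips with 3 to 60 N. Pads are 15 mm wide; open, the fingers measure 128 mm over their backs; the gripper's body (75 mm by 188 mm) begins 65 mm behind the grasp point.
Start: joints at [-1.21, 0.13, 1.488, -0, 1.523, -0.085], TCP at [0.259, -0.541, 0.233] pointing down, gripper open.
Joint ranges: [-2.96, 2.96], [-0.89, 2.26], [0.02, 2.5], [-1.34, 4.48], [0, 2.73], [-2.66, 2.66]. Speed limits (rad/s): [2.39, 2.39, 2.79, 3.14, 3.14, 3.14].

INTERFACE

Orientations are given as a rotation vector (axis times angle).
In Python, from plant import sensors, read_camera, robot gives the robot as it stands.
- The arm moves only by the tool run_rows, called after ">>>" by a JSON object that holds its "fn" and its "kwargs", one argument or row to a line. Schema: {"type":"object","properties":{"motion":{"type":"array","items":{"type":"array","prefixItems":[{"type":"number"},{"type":"array","items":{"type":"number"},"minItems":3,"maxItems":3},{"type":"number"}],"minItems":3,"maxItems":3},"minItems":1,"maxItems":20},"squeeze":{"type":"number"},"only":{"type":"string"},"quiet":{"type":"boolean"},"lines":{"type":"string"}},"required":["motion"],"additionalProperties":false}. motion is a list of rows, 1 to 20 of them, each written [opening, [dx, dy, dz], turn]: the finger opening in m, then dx, dy, dz in shares of the most that a row can go, 1 being 50 mm, then a turn about the tool's z in parts of the range, where 1.0 means 4 rad; each row shifts and turns the commanded pose from where the row before left it, along the tool's axes as they then stand; what a row does not reach is not made up. A row lasts 1/10 s, in which the tool goes at most 0.05 m and 0.15 rad, less where a joint would pass 70% of its speed; a pose out of reach is approached as far as the arm can. The fingers move at their own pace and stop on an object; squeeze is the grip in N (left out, the last holds). Time passes only in rows, so rows that do not move let the fingers close. The tool returns the time, the measured TCP pose, the force, the opening and the grip force at its end. only (a regular expression) keeps the lines of the reply that match it, lines (a string "A,B") keeps lines A to B, and quiet returns only ok. Input that does not fit is refused with a message, and nothing moves.
- sensors.read_state(): the state, without advancing time (a new reading comes with each control period).
- read_camera(name): name is "scene" or "top" or "wrist"; returns a dict with "image" (400x640x3 uint8, red, green, blue), "depth" (400x640 float32, m along the optical axis (not along the pixel's ray), 0 where there is no reading), "fx", "fy", "cx", "cy" (pixels), "dist" ([k1, k2, p1, p2, k3] as OpenCV has them; the pictures are not rectified), "R" (3x3) and "t" (3): a world point X has camera coordinates R X + t. Camera axes: x right, y down, z forward; pixel columns grow to the right and rows downward; lengths in m; the calibration is good to about 2 mm. A picture is of the moment at which its call begins.
- robot.close_job(): hands the job in; it is judged then, once.
The state is a dict: "t": time; "q": joint angles; "dq": joint speeds; "joint_torque": joint torques, N m; "tool_pos": TCP position; "orientation": TCP orientation; "force": force on the tool from outside, world axes, zero at the start; "wrist_torque": the same for the moment, N m; "opening": finger opening in m; "gripper_force": force on a finger pad.
Only numpy, scipy, OpenCV 4.12 (cv2) and the standard library are available. Lean on these libraries where they do the work, as an engineer would, in place of code of your own. Each camera call takes 0.05 s, during which the arm holds its last target. There are 200 camera calls.

TASK

On the small positioning stage, set the carriage's red pointer to the green clip, using only the blue knob and not touching the carriage. The screw has backlash, so first turn the knob clockwise until the pointer stands about 2 cm past the green clip, then turn it back until the pointer comes level with the clip from that far side, and let go of the knob there with the play still taken up in the turning-back direction. The yellow clip is for another job.

Things in the scene. Friction and masses are not known exactly. Their poses are not given: they have to be found in the camera images.
- knob_grip (a point): Grip point of the blue bar knob on the stage's grey gear head: on its upright axis, 87 mm above the bench, 10 mm below the bar's top. Bar 56 mm long (own x), 16 mm thick (own y: close fingers along y), 32 mm high; white line on its -x half; own z up. Under it a 42 mm collar and a 66 mm square head, top 51 mm above the bench. Turns with 0.2 N m, stays where left; at most 1.4 rad of turn needed.
- carriage: Dark carriage, 74 x 60 mm, with a glass slide, driven by the knob: clockwise from above moves it away from the knob, 60 mm per radian, 85 mm in all. It starts at its stop nearest the knob. Origin: 6 mm under the tip of its red pointer (left side of the stage seen from the robot). Own y: travel away from the knob. Robot must not push it.
- green_clip: Fixed green index clip, 16 x 9 x 14 mm, on the white scale beside the pointer's path. Origin: centre of its underside, 12 mm above the bench. Axes parallel to the carriage's; the pointer is level with it when their places along y agree. At the start it is 21 to 46 mm farther from the knob than the pointer. A like yellow clip stands 13 to 24 mm before or beyond it.
- knob (a joint): Play of the knob on the screw (rad), not its turn: +0.12 when taken up clockwise (carriage driven outward), -0.12 when taken up anticlockwise (driven back); between, the knob turns loosely and the carriage stands still, so each reversal loses 0.24 rad. Starts anywhere between. The knob's total turn is this plus carriage travel / 60 mm.

How it is judged:
By the outcome, as a careful person would: the job done as asked, in the order asked, and still so for the second after the job is handed in, with the robot touching nothing.
It also fails if it takes over 29 s, if anything falls off the work surface, if the arm or the gripper's body presses on something with over 40 N, if the wrist force passes 120 N, or if a joint passes its speed limit or range.

## Working session

There is one attempt and no reset: what is moved stays moved. The work goes in short steps, Python scripts to look and compute and a tool call to move; the robot and the scene stay as the last step left them, time stands still between calls to the robot, and variables do not carry over. Pictures are saved under pics/ and viewed, at most 10 in all, crops included, and the job is handed in when it is done.

```bash
ls; mkdir -p pics; cat > h.py <<'E'
import numpy as np, cv2
from plant import sensors, read_camera, robot
def shot(n,fn=None):
    c=read_camera(n); 
    if fn: cv2.imwrite('pics/'+fn,c['image'][:,:,::-1])
    return c
def K(c): return np.array([[c['fx'],0,c['cx']],[0,c['fy'],c['cy']],[0,0,1]])
def ray(c,u,v):
    p=cv2.undistortPoints(np.array([[[u,v]]],float),K(c),np.array(c['dist']))[0,0]
    R=np.array(c['R']);t=np.array(c['t'])
    return -R.T@t, R.T@np.array([p[0],p[1],1])
def onz(c,u,v,z):
    o,d=ray(c,u,v); return o+d*(z-o[2])/d[2]
def dep(c,u,v):
    o,d=ray(c,u,v); return o+d*c['depth'][int(round(v)),int(round(u))]
def tri(a,b):
    A=np.zeros((3,3));B=np.zeros(3)
    for o,d in (a,b):
        d=d/np.linalg.norm(d);P=np.eye(3)-np.outer(d,d);A+=P;B+=P@o
    return np.linalg.solve(A,B)
def proj(c,X):
    r,_=cv2.Rodrigues(np.array(c['R'])); return cv2.projectPoints(np.array([X],float),r,np.array(c['t'],float),K(c),np.array(c['dist']))[0][0,0]
E
python3 - <<'E'
from h import *
for n in('scene','top'):
    c=shot(n,n+'1.png'); print(n,c['fx'],-np.array(c['R']).T@np.array(c['t']))
print(sensors.read_state())
E
```

```text
pics
scene 375.54101094324494 [ 0.00480034 -0.77278699  0.49006671]
top 361.2573619178195 [ 0.45947094 -0.29031275  0.93500058]
{'t': 0.1, 'q': array([-1.21040899e+00,  1.31059166e-01,  1.48918067e+00, -1.79511940e-05,
        1.52301307e+00, -8.54309334e-02]), 'dq': array([-0.00056261, -0.00329857, -0.00179676,  0.00053125,  0.0010965 ,
       -0.001017  ]), 'joint_torque': array([ 1.11403591e-03, -5.61341786e+01, -4.93093228e+01,  7.70187518e-02,
        2.92111246e-02, -3.68557255e-05]), 'tool_pos': array([ 0.25853874, -0.54088756,  0.2317025 ]), 'orientation': array([-3.06226299e+00, -6.94143004e-01,  3.85102290e-04]), 'force': array([-0.30584026,  0.21453223, -0.89538909]), 'wrist_torque': array([-0.10272321,  0.03155174,  0.04021954]), 'gripper_force': 0.0, 'opening': 0.09277979844214397}
```

View pics/scene1.png

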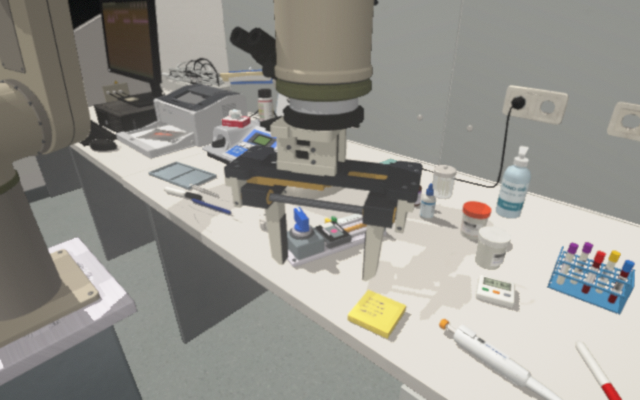

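View pics/top1.png

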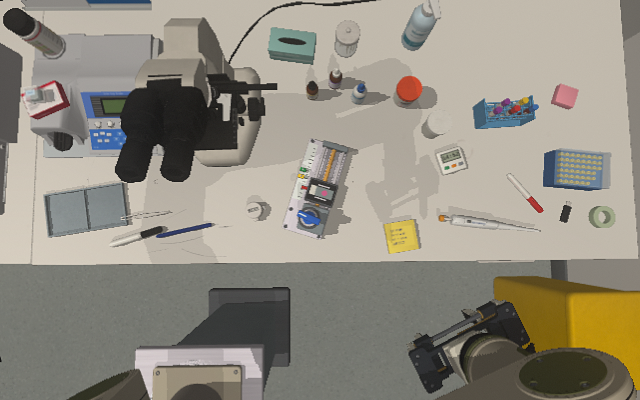

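The stage is at about (318,190) in the top view, with the blue knob at about (310,217). In the scene view the knob is at about (300,222). I'll enlarge both.

```bash
python3 - <<'E'
import cv2,numpy as np
a=cv2.imread('pics/top1.png')[130:245,270:365]; b=cv2.imread('pics/scene1.png')[195:275,275:385]
a=cv2.resize(a,None,fx=5,fy=5,interpolation=2);b=cv2.resize(b,None,fx=3,fy=3,interpolation=2)
o=np.zeros((575,475+330,3),np.uint8);o[:,:475]=a;o[:240,475:]=b
cv2.imwrite('pics/crop1.png',o[:,:800])
E
```

```text
(no output)
```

View pics/crop1.png

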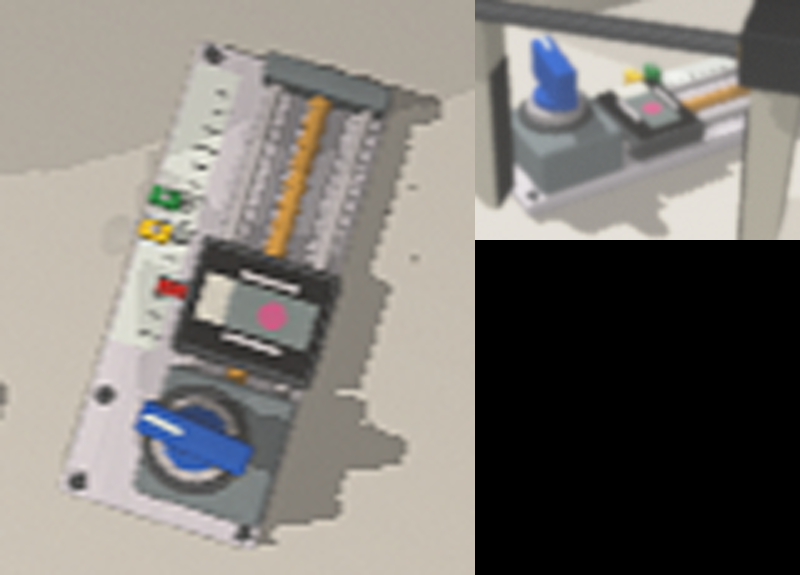

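The crop shows the white line on the bar's left end and the red pointer just beyond the knob. The yellow clip is next and the green clip (crop (166,197), full picture about (303,169)) is farther out. Next I'll measure them.

```bash
cat >> h.py <<'E'
def seg(c,col,box=(270,130,365,245)):
    im=c['image'];hsv=cv2.cvtColor(np.ascontiguousarray(im),cv2.COLOR_RGB2HSV)
    lo,hi={'blue':((105,130,60),(125,255,255)),'green':((55,100,50),(85,255,255)),'yellow':((22,150,150),(32,255,255)),'red':((0,180,120),(4,255,255))}[col]
    m=cv2.inRange(hsv,lo,hi)
    if col=='red': m|=cv2.inRange(hsv,(174,180,120),(180,255,255))
    k=np.zeros_like(m);x0,y0,x1,y1=[max(0,int(b)) for b in box];k[y0:y1,x0:x1]=m[y0:y1,x0:x1]
    return np.argwhere(k)[:,::-1]
E
python3 - <<'E'
from h import *
c=shot('top');s=shot('scene')
for col in('blue','green','yellow','red'):
    p=seg(c,col).astype(float); m=p.mean(0); z={'blue':.097,'green':.026,'yellow':.026,'red':.02}[col]
    print(col,len(p),m,'onz',onz(c,*m,z),'dep',dep(c,*m))
    q=seg(s,col,(270,195,385,275)).astype(float)
    if len(q): print('  scene',len(q),q.mean(0),'tri',tri(ray(c,*m),ray(s,*q.mean(0))),'dep',dep(s,*q.mean(0)))
    if col in('blue',):
        P=np.array([dep(c,*x) for x in p]);print(' z pct',np.percentile(P[:,2],[5,25,50,75,95]))
        T=P[P[:,2]>.085][:,:2] if (P[:,2]>.085).any() else P[:,:2]
        r=cv2.minAreaRect(T.astype(np.float32)*1000);print(r,len(T),T.mean(0), np.linalg.svd(T-T.mean(0))[2][0])
# corners of base plate
C=[(270+210/5,130+52/5),(270+77/5,130+481/5),(270+243/5,130+533/5)]
print([onz(c,*x,.01) for x in C])
E
```

```text
blue 171 [308.84795322 217.70175439] onz [ 0.47271148 -0.28091007  0.097     ] dep [ 0.47272569 -0.28089998  0.09610072]
  scene 211 [300.66350711 220.80094787] tri [ 0.47251077 -0.28025404  0.07913522] dep [ 0.45429588 -0.29850806  0.09472824]
 z pct [0.06561363 0.09438775 0.09617506 0.09711595 0.09892732]
((473.6086120605469, -279.6860046386719), (53.74319076538086, 15.705328941345215), 65.09783172607422) 138 [ 0.47306772 -0.28120603] [-0.42187398 -0.90665448]
green 15 [302.86666667 169.46666667] onz [ 0.59607597 -0.26578517  0.026     ] dep [ 0.59634634 -0.26573663  0.02420088]
  scene 8 [333.875 219.125] tri [ 0.59646845 -0.26550099  0.02221365] dep [ 0.59139951 -0.26951853  0.02606494]
yellow 15 [300.66666667 175.6       ] onz [ 0.5804545 -0.2601306  0.026    ] dep [ 0.58041292 -0.26014097  0.02631234]
  scene 6 [327.16666667 220.33333333] tri [ 0.58008256 -0.25936917  0.02370397] dep [ 0.57640926 -0.26136997  0.02607668]
red 10 [304.  187.1] onz [ 0.55174671 -0.26825051  0.02      ] dep [ 0.5517592  -0.26824753  0.01987619]
[array([ 0.67441911, -0.28947632,  0.01      ]), array([ 0.45296232, -0.22003432,  0.01      ]), array([ 0.42579373, -0.3044425 ,  0.01      ])]
```

Units first: shifts go in shares of 50 mm and turns go in shares of 4 rad. So 0.0306 m is 0.612, -0.0143 m is -0.286, -0.138 rad is -0.0345.

>>> {"fn": "run_rows", "kwargs": {
  "motion": [
    [0.093, [0.612, -0.286, 0.04], 0],
    [0.093, [0.612, -0.286, 0.04], 0],
    [0.093, [0.612, -0.286, 0.04], 0],
    [0.093, [0.612, -0.286, 0.04], 0],
    [0.093, [0.612, -0.286, 0.04], 0],
    [0.093, [0.612, -0.286, 0.04], 0],
    [0.093, [0.612, -0.286, 0.04], 0],
    [0.093, [0.612, -0.286, 0.04], 0],
    [0.093, [0.612, -0.286, 0.04], 0],
    [0.093, [0.612, -0.286, 0.04], 0],
    [0.093, [0, 0, 0], -0.0345],
    [0.093, [0, 0, 0], -0.0345],
    [0.093, [0, 0, 0], -0.0345],
    [0.093, [0, 0, 0], -0.0345],
    [0.093, [0, 0, 0], -0.0345],
    [0.093, [0, 0, 0], 0]
  ]
}}

```text
t: 1.8
tool_pos: [0.4731, -0.2803, 0.2124]
orientation: [-2.646, -1.693, 0.0]
force: [0.4, 0.7, -0.1]
opening: 0.0931
gripper_force: 0.0
```

```bash
python3 - <<'E'
from h import *
s=sensors.read_state();R=cv2.Rodrigues(s['orientation'])[0];print(s['t'],s['q'],s['tool_pos']);print(R)
w=shot('wrist','w1.png');c=shot('top','top2.png')
p=seg(w,'blue',(0,0,640,400)).astype(float);P=np.array([dep(w,*x) for x in p]);T=P[(P[:,2]>.088)&(P[:,2]<.11)]
print(len(T),T.mean(0));r=cv2.minAreaRect((T[:,:2]*1000).astype(np.float32));print(r)
for col,z in(('green',.026),('yellow',.026),('red',.018)):
  for cam in(w,c):
    p=seg(cam,col,(0,0,640,400) if cam is w else (270,130,365,245)).astype(float)
    if len(p): m=np.median(p,0);print(col,len(p),m,onz(cam,*m,z),dep(cam,*m))
E
```

```text
1.8 [-6.28140095e-01  5.52765516e-03  1.65570651e+00  2.27965120e-05
  1.48075993e+00 -1.95474627e-01] [ 0.4730615  -0.28028167  0.21240903]
[[ 4.19294018e-01  9.07850444e-01 -3.11468670e-04]
 [ 9.07850492e-01 -4.19293953e-01  2.54270596e-04]
 [ 1.00242744e-04 -3.89381125e-04 -9.99999919e-01]]
722 [ 0.49467033 -0.28875789  0.09558838]
((624.8932495117188, -349.01708984375), (54.05964279174805, 350.9820556640625), 65.2768325805664)
green 72 [407.  129.5] [ 0.59386778 -0.26430867  0.026     ] [ 0.59448418 -0.26465576  0.0236983 ]
yellow 374 [363.5 319. ] [ 0.44471564 -0.49009915  0.026     ] [ 0.44244174 -0.50082192  0.01291052]
red 34 [373. 148.] [ 0.54962566 -0.2689258   0.018     ] [ 0.54918397 -0.26839495  0.02130424]
```

View pics/w1.png

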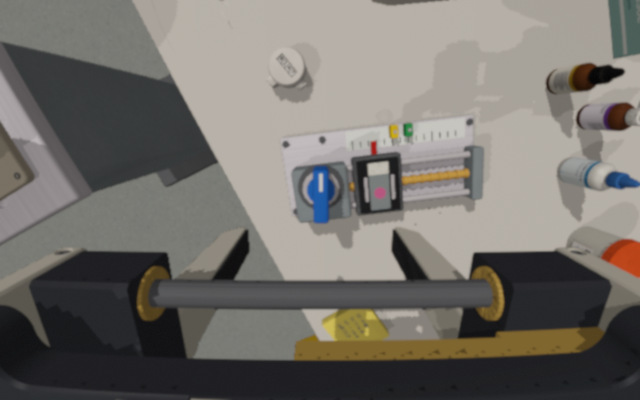

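View pics/top2.png

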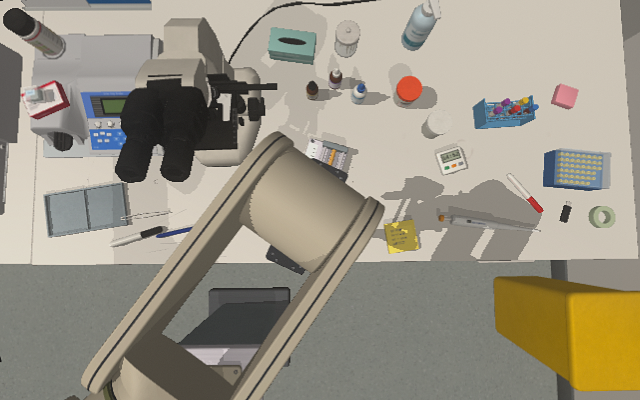

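The wrist view shows the knob's bar at (321,195), upright between the two fingers' lines. The red pointer is at (373,148), the yellow clip at (394,131) and the green clip at (407,129). The arm now hides the knob in the top view.

```bash
python3 - <<'E'
from h import *
w=shot('wrist')
p=seg(w,'blue',(300,160,345,235)).astype(float);P=np.array([dep(w,*x) for x in p]);T=P[(P[:,2]>.088)&(P[:,2]<.11)]
print(len(p),len(T),T.mean(0));r=cv2.minAreaRect((T[:,:2]*1000).astype(np.float32));print(r)
# plate direction from its black screws in the wrist view
for a in((286,144),(470,122)): print(onz(w,*a,.012),dep(w,*a))
print(np.array(w['R']),-np.array(w['R']).T@w['t'])
E
```

```text
896 683 [ 0.47257823 -0.27976513  0.09591791]
((472.6835021972656, -279.02679443359375), (54.3493537902832, 15.657334327697754), 66.51055145263672)
[ 0.45373102 -0.21944421  0.012     ] [ 0.45398922 -0.21941422  0.0138129 ]
[ 0.67339019 -0.29191706  0.012     ] [ 0.67151627 -0.29105167  0.01588939]
[[ 9.04566650e-01 -4.26331604e-01 -7.34521012e-04]
 [-4.10714116e-01 -8.71889805e-01  2.66687237e-01]
 [-1.14337619e-01 -2.40934702e-01 -9.63782848e-01]] [ 0.50384931 -0.2136228   0.36388683]
```

To row units: 0.022 m is 0.44, 0.02 m is 0.4.

>>> {"fn": "run_rows", "kwargs": {
  "motion": [
    [0.05, [0, 0, 0.4], 0],
    [0.05, [0, 0, 0.4], 0],
    [0.05, [0, 0, 0.44], 0],
    [0.05, [0, 0, 0.44], 0],
    [0.05, [0, 0, 0.44], 0],
    [0.05, [0, 0, 0.44], 0],
    [0.05, [0, 0, 0], 0],
    [0.0, [0, 0, 0], 0],
    [0.0, [0, 0, 0], 0],
    [0.0, [0, 0, 0], 0],
    [0.0, [0, 0, 0], 0]
  ],
  "squeeze": 40
}}

```text
t: 3.05
tool_pos: [0.4739, -0.2809, 0.0859]
orientation: [2.647, 1.688, 0.001]
force: [-0.1, -0.9, 0.3]
opening: 0.0226
gripper_force: 0.0
```

```bash
python3 - <<'E'
from h import *
w=shot('wrist','w2.png');s=shot('scene','s2.png')
a=s['image'][190:280,270:390,::-1]
o=np.zeros((400,800,3),np.uint8);o[:,:640]=w['image'][:,:,::-1];o[:120,640:]=cv2.resize(a,(160,120));cv2.imwrite('pics/w2.png',o)
for col,z in(('green',.026),('yellow',.026),('red',.02)):
    p=seg(w,col,(0,0,640,250)).astype(float)
    if len(p): m=np.median(p,0);print(col,len(p),m,onz(w,*m,z),dep(w,*m))
E
```

```text
green 252 [454. 133.] [ 0.5927762  -0.26343474  0.026     ] [ 0.5929481  -0.26353084  0.02559066]
yellow 186 [434. 135.] [ 0.57829533 -0.25848512  0.026     ] [ 0.57896557 -0.25888826  0.02409257]
red 126 [401. 161.] [ 0.54975947 -0.26785689  0.02      ] [ 0.54965496 -0.26773334  0.0204969 ]
```

View pics/w2.png

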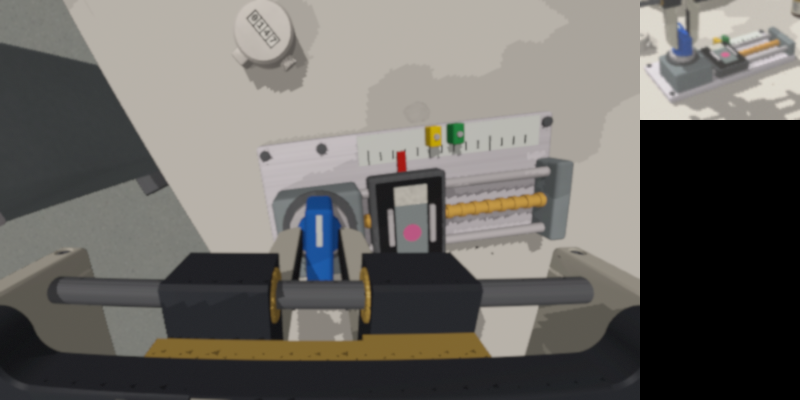

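The knob lies between the fingers. The pointer is at (401,161), the green clip at (455,132) and the yellow clip at (434,135), all in clear wrist view. I'll finish closing and start turning clockwise.

```bash
cat > look.py <<'E'
from h import *
import sys
d=np.array([.9516,-.307]);w=shot('wrist');s=sensors.read_state();R=cv2.Rodrigues(s['orientation'])[0]
print('t',s['t'],'toolx',np.arctan2(R[1,0],R[0,0]),'open',s['opening'],s['gripper_force'],'q6',s['q'][5],'pos',s['tool_pos'])
r={}
for col,z,g in(('green',.026,(.594,-.2645)),('yellow',.026,(.579,-.259)),('red',.02,(.58,-.275))):
    u=proj(w,(*g,z));b=60 if col=='red' else 35
    p=seg(w,col,(u[0]-b,u[1]-b,u[0]+b,min(u[1]+b,300))).astype(float)
    if len(p):
        P=np.array([dep(w,*x) for x in p]);T=P[np.abs(P[:,2]-z)<.006];m=np.median(p,0);r[col]=onz(w,*m,z)[:2]@d
        e=(np.percentile(T[:,:2]@d,4)+np.percentile(T[:,:2]@d,96))/2 if len(T) else 0
        print(col,len(p),len(T),m,onz(w,*m,z),'along',round(r[col],4),'mid depth',round(e,4))
if len(r)==3: print('red-green',r['red']-r['green'])
if len(sys.argv)>1: cv2.imwrite('pics/'+sys.argv[1],w['image'][:,:,::-1])
E
```

>>> {"fn": "run_rows", "kwargs": {
  "motion": [
    [0.0, [0, 0, 0], 0],
    [0.0, [0, 0, 0], 0],
    [0.0, [0, 0, 0], 0],
    [0.0, [0, 0, 0], 0]
  ],
  "squeeze": 40
}}

```text
t: 3.55
tool_pos: [0.4735, -0.2807, 0.0854]
orientation: [2.648, 1.689, 0.001]
force: [-0.8, 0.0, 5.2]
opening: 0.0157
gripper_force: 40.0
```

```bash
python3 look.py
```

```text
t 3.6 toolx 1.1358719716069485 open 0.01595025709773546 39.9724406003952 q6 -0.19318609932655315 pos [ 0.47356194 -0.28065383  0.08541967]
green 250 203 [455. 133.] [ 0.59287318 -0.2633467   0.026     ] along 0.645 mid depth 0.6478
yellow 173 172 [435. 136.] [ 0.578185   -0.25911602  0.026     ] along 0.6297 mid depth 0.6306
red 124 122 [402. 162.] [ 0.54971737 -0.26853429  0.02      ] along 0.6056 mid depth 0.6053
red-green -0.039474485445541
```

>>> {"fn": "run_rows", "kwargs": {
  "motion": [
    [0.0, [0, 0, 0], 0.025],
    [0.0, [0, 0, 0], 0.025],
    [0.0, [0, 0, 0], 0.025],
    [0.0, [0, 0, 0], 0.025],
    [0.0, [0, 0, 0], 0.025],
    [0.0, [0, 0, 0], 0.025],
    [0.0, [0, 0, 0], 0],
    [0.0, [0, 0, 0], 0]
  ],
  "squeeze": 40
}}

```text
t: 4.4
tool_pos: [0.4732, -0.2804, 0.0854]
orientation: [3.03, 0.831, 0.0]
force: [-3.3, 2.5, 7.8]
opening: 0.0158
gripper_force: 40.0
```

```bash
python3 look.py w3.png
```

```text
t 4.45 toolx 0.5357209922759423 open 0.015495756851959905 39.97864007949829 q6 0.40696287095909983 pos [ 0.47325167 -0.28042687  0.0854118 ]
green 244 225 [388.  67.] [ 0.59329754 -0.26485935  0.026     ] along 0.6459 mid depth 0.6482
yellow 206 206 [370.  82.] [ 0.57825841 -0.25938035  0.026     ] along 0.6299 mid depth 0.6309
red 152 151 [396.  90.] [ 0.58474862 -0.27943679  0.02      ] along 0.6422 mid depth 0.6419
red-green -0.00365987477813845
```

View pics/w3.png

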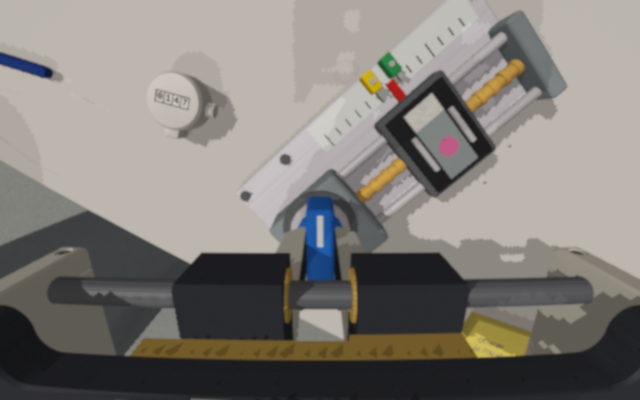

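The pointer, at (396,90), has travelled 37 mm for 0.6 rad, so the play was already taken up clockwise. It stands a few mm short of the green clip at (388,67). I'll continue to about 2 cm past it.

To row units: 0.1 rad is 0.025.

```bash
sed -i 's/.9516,-.307/.9547,-.2974/' look.py
```

>>> {"fn": "run_rows", "kwargs": {
  "motion": [
    [0.0, [0, 0, 0], 0.025],
    [0.0, [0, 0, 0], 0.025],
    [0.0, [0, 0, 0], 0.025],
    [0.0, [0, 0, 0], 0.025],
    [0.0, [0, 0, 0], 0.005],
    [0.0, [0, 0, 0], 0],
    [0.0, [0, 0, 0], 0]
  ],
  "squeeze": 40
}}

```text
t: 5.15
tool_pos: [0.4731, -0.2801, 0.0854]
orientation: [-3.136, -0.182, 0.0]
force: [-3.0, 3.5, 8.4]
opening: 0.0156
gripper_force: 40.0
```

```bash
python3 look.py w4.png
```

```text
t 5.2 toolx 0.11585133354806972 open 0.015919990082669592 39.97357785701752 q6 0.8268880071104209 pos [ 0.47316742 -0.28016216  0.08540496]
green 236 231 [319.  50.] [ 0.59431106 -0.26549522  0.026     ] along 0.6463 mid depth 0.6477
yellow 215 213 [309.  73.] [ 0.57850722 -0.26017389  0.026     ] along 0.6297 mid depth 0.6303
red 169 169 [351.  36.] [ 0.60753328 -0.28681556  0.02      ] along 0.6653 mid depth 0.6656
red-green 0.018963925435073747
```

View pics/w4.png

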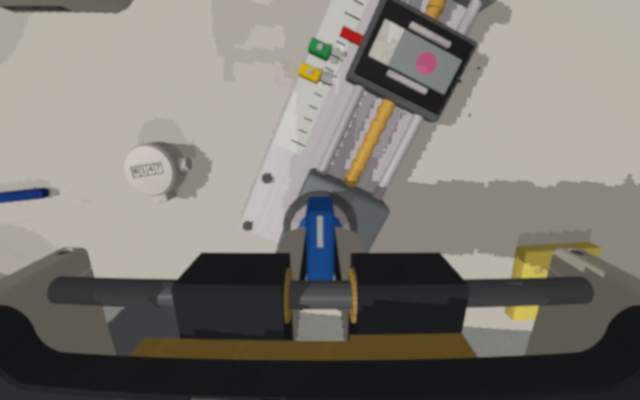

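The pointer at (351,36) is about 19 mm past the green clip at (319,48). I'll add a touch more, then turn back through the play and most of the way.

To row units: 0.018 rad is 0.0045.

>>> {"fn": "run_rows", "kwargs": {
  "motion": [
    [0.0, [0, 0, 0], 0.0045],
    [0.0, [0, 0, 0], 0],
    [0.0, [0, 0, 0], 0]
  ],
  "squeeze": 40
}}

```text
t: 5.5
tool_pos: [0.4731, -0.2802, 0.0854]
orientation: [-3.137, -0.154, 0.0]
force: [-3.5, 3.2, 9.2]
opening: 0.0157
gripper_force: 40.0
```

```bash
python3 look.py
```

```text
t 5.55 toolx 0.09800453940015554 open 0.01527857448122403 39.97524082660675 q6 0.8447720192195868 pos [ 0.47314319 -0.28014129  0.08538403]
green 237 229 [316.  50.] [ 0.59435413 -0.26559115  0.026     ] along 0.6464 mid depth 0.6477
yellow 215 213 [306.  73.] [ 0.578648   -0.25995183  0.026     ] along 0.6297 mid depth 0.6303
red 172 172 [349.  34.] [ 0.60854756 -0.28765669  0.02      ] along 0.6665 mid depth 0.6665
red-green 0.0201127543237829
```

>>> {"fn": "run_rows", "kwargs": {
  "motion": [
    [0.0, [0, 0, 0], -0.025],
    [0.0, [0, 0, 0], -0.025],
    [0.0, [0, 0, 0], -0.025],
    [0.0, [0, 0, 0], -0.025],
    [0.0, [0, 0, 0], -0.02],
    [0.0, [0, 0, 0], 0],
    [0.0, [0, 0, 0], 0]
  ],
  "squeeze": 40
}}

```text
t: 6.25
tool_pos: [0.4733, -0.2804, 0.0854]
orientation: [3.011, 0.895, 0.0]
force: [-3.1, 0.9, 8.1]
opening: 0.0158
gripper_force: 40.0
```

```bash
python3 look.py w5.png
python3 - <<'E'
from h import *
i=cv2.imread('pics/w5.png');cv2.imwrite('pics/w5c.png',cv2.resize(i[20:170,300:500],None,fx=4,fy=4,interpolation=2))
E
```

```text
t 6.3 toolx 0.5778277350784475 open 0.015908531597508803 39.973888993263245 q6 0.3648155418587405 pos [ 0.47321885 -0.28045107  0.08539175]
green 250 237 [394.5  70. ] [ 0.59350059 -0.26480634  0.026     ] along 0.6454 mid depth 0.6474
yellow 203 203 [376.  85.] [ 0.57800198 -0.25970834  0.026     ] along 0.6291 mid depth 0.6301
red 160 159 [413.  84.] [ 0.5950284  -0.28271086  0.02      ] along 0.6522 mid depth 0.6521
red-green 0.006783403828088175
```

View pics/w5c.png

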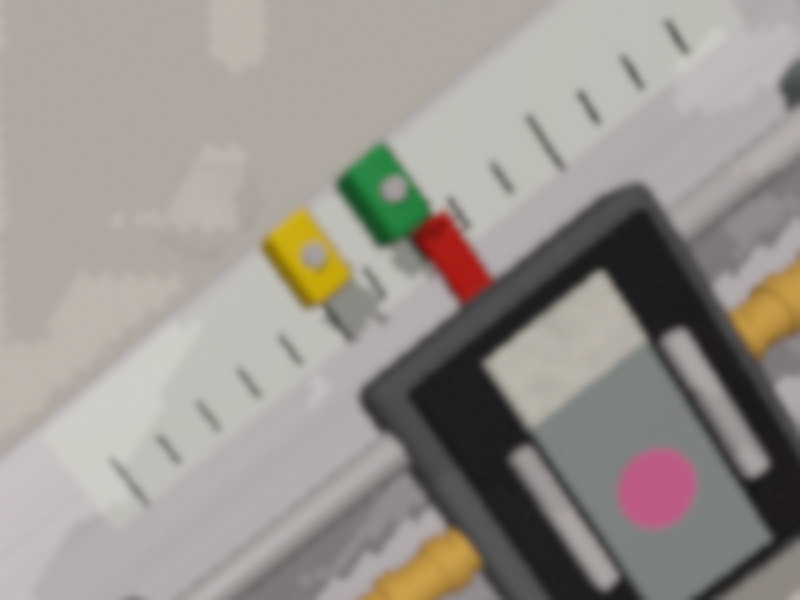

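In the crop the green clip's top is centred on its screw at (394,187), full picture (398.5,66.7). The pointer is still a few mm beyond it at (413,84). I'll take the clip's centre from its screw dot and top-face points.

```bash
cat >> look.py <<'E'
# green screw dot: low-saturation bright spot within the clip's hull
u=proj(w,(.594,-.2645,.026));p=seg(w,'green',(u[0]-25,u[1]-25,u[0]+25,u[1]+25))
m=np.zeros((400,640),np.uint8);cv2.fillConvexPoly(m,cv2.convexHull(p.astype(np.int32)),255)
h=cv2.cvtColor(np.ascontiguousarray(w['image']),cv2.COLOR_RGB2HSV);k=np.argwhere((m>0)&(h[...,1]<90)&(h[...,2]>110))[:,::-1].mean(0)
zs=np.median([dep(w,*x)[2] for x in p]);print('z med green',zs,'screw px',k,'along',[round(onz(w,*k,z)[:2]@d,4) for z in(.026,.027)])
p=seg(w,'red',(u[0]-60,u[1]-60,u[0]+60,u[1]+60));P=np.array([dep(w,*x) for x in p]);print('red z',np.percentile(P[:,2],[10,50,90]),'mean along',[onz(w,*p.mean(0),z)[:2]@d for z in (.018,.0205)])
E
python3 look.py
python3 - <<'E'
from h import *
c=shot('top');d=np.array([.9547,-.2974])
for col,z in(('green',.026),('red',.0205)):
    p=seg(c,col);print(col,len(p),onz(c,*p.mean(0),z)[:2]@d if len(p) else '')
E
```

```text
t 6.35 toolx 0.5778151955570711 open 0.015928574879314726 39.97404992580414 q6 0.3648572922679713 pos [ 0.47324901 -0.28042762  0.08538749]
green 249 236 [394.  70.] [ 0.59330411 -0.26452483  0.026     ] along 0.6451 mid depth 0.6473
yellow 203 202 [376.  85.] [ 0.57800438 -0.25972173  0.026     ] along 0.6291 mid depth 0.6302
red 163 163 [413.  84.] [ 0.59502781 -0.28272639  0.02      ] along 0.6522 mid depth 0.652
red-green 0.007058762610111846
z med green 0.02497358851233092 screw px [398.52830189  66.32075472] along [np.float64(0.6491), np.float64(0.6487)]
red z [0.01945733 0.02022935 0.02115091] mean along [np.float64(0.6527190858153173), np.float64(0.6519080929403613)]
green 6 0.6503804744115435
red 10 0.6537090076578793
```

The screw dot and the silhouette centre differ by about 1–2 mm, so I'll fit the projected clip box to its silhouette, and a thin bar to the pointer.

```bash
cat > fit.py <<'E'
from h import *
from scipy.optimize import minimize
D=np.array([.9547,-.2974]);X=np.array([.2974,.9547])  # travel, across (to the left)
S=8
def boxpts(a,b,ha,hb,z0,z1): return [np.r_[D*(a+i*ha)+X*(b+j*hb),z] for i in(-1,1) for j in(-1,1) for z in(z0,z1)]
def sil(c,P,u0,n):
    q=np.array([proj(c,p) for p in P]);q=((q-u0+.5)*S).astype(np.float32)
    m=np.zeros((n*S,n*S),np.uint8);cv2.fillConvexPoly(m,cv2.convexHull(q).astype(np.int32),255)
    return cv2.resize(m,(n,n),interpolation=cv2.INTER_AREA)/255.
def fit(c,col,guess,ha,hb,z0,z1,n=56):
    u=proj(c,(*guess,z1));u0=np.round(u-n/2);x,y=u0.astype(int);x=max(x,0);y=max(y,0);u0=np.array([x,y])
    im=np.ascontiguousarray(c['image'][y:y+n,x:x+n]);h=cv2.cvtColor(im,cv2.COLOR_RGB2HSV)
    if col=='red': m=((h[...,0]<6)|(h[...,0]>172))&(h[...,1]>120)&(h[...,2]>60)
    else:
        lo,hi={'green':(50,92),'yellow':(20,34)}[col]; m=(h[...,0]>lo)&(h[...,0]<hi)&(h[...,1]>(70 if col=='green' else 110))
    m=m.astype(np.uint8);k,l,st,_=cv2.connectedComponentsWithStats(m);j=1+np.argmax(st[1:,4]);hull=cv2.convexHull(np.argwhere(l==j)[:,::-1].astype(np.int32))
    t=np.zeros((n,n),np.uint8);cv2.fillConvexPoly(t,hull,1);t=t.astype(float)
    g=np.array(guess)
    f=lambda v:np.abs(sil(c,boxpts(v[0]/1e3,v[1]/1e3,ha,hb,z0,z1),u0,n)[:t.shape[0],:t.shape[1]]-t).sum()/t.sum()
    best=min((minimize(f,np.array([g@D,g@X])*1e3+np.array([i,j]),method='Nelder-Mead',options=dict(initial_simplex=np.array([g@D,g@X])*1e3+np.array([[i,j],[i+2,j],[i,j+2]]),xatol=.02)) for i in(-2,2) for j in(-2,2)),key=lambda r:r.fun)
    print(col,'along %.2f across %.2f mm err %.3f'%(*best.x,best.fun)); return best.x
if __name__=='__main__':
    w=shot('wrist');g=fit(w,'green',(.5945,-.2645),.0045,.008,.012,.026);fit(w,'yellow',(.579,-.2595),.0045,.008,.012,.026)
    u=proj(w,(.594,-.28,.02));p=seg(w,'red',(u[0]-60,u[1]-60,u[0]+60,u[1]+60));m=onz(w,*p.mean(0),.02)[:2]
    L=p.shape[0]
    P=np.array([onz(w,*x,.02)[:2] for x in p]);print('red extents',np.ptp(P@D),np.ptp(P@X))
    for z1 in(.019,.0205): r=fit(w,'red',m,.0025,.0065,z1-.003,z1);print('red-green',r[0]-g[0])
    print('green z',np.percentile([dep(w,*x)[2] for x in seg(w,'green',(*(proj(w,(.594,-.2645,.026))-25),*(proj(w,(.594,-.2645,.026))+25)))],[75,95]))
E
python3 fit.py
```

```text
green along 647.78 across -76.18 mm err 0.281
yellow along 630.60 across -76.01 mm err 0.212
red extents 0.005802504546141729 0.0148678702461435
red along 652.87 across -92.57 mm err 0.333
red-green 5.087550543301404
red along 652.47 across -92.52 mm err 0.321
red-green 4.693416021817029
green z [0.02563289 0.02639389]
```

```bash
python3 - <<'E'
from fit import *
w=shot('wrist')
for col,gs in(('green',(.5945,-.2645)),('yellow',(.579,-.2595))):
    u=proj(w,(*gs,.026));b=(u[0]-25,u[1]-25,u[0]+25,u[1]+25)
    p=seg(w,col,b);h=cv2.convexHull(p.astype(np.int32));print(col,'hull area',cv2.contourArea(h)+cv2.arcLength(h,True)/2, cv2.minAreaRect(p.astype(np.float32)))
    a,c=np.array(gs)@D,np.array(gs)@X
    for (ha,hb) in((.0045,.008),(.008,.0045)):
        q=np.array([proj(w,x) for x in boxpts(a,c,ha,hb,.012,.026)]).astype(np.float32);print(' model',cv2.contourArea(cv2.convexHull(q)),cv2.minAreaRect(q))
        t=np.array([proj(w,x) for x in boxpts(a,c,ha,hb,.026,.0261)]).astype(np.float32);print('  top face',cv2.minAreaRect(t))
    P=np.array([np.r_[dep(w,*x),x] for x in p]);
    for lo in(.012,.018,.023,.0245): 
        T=P[P[:,2]>lo];print('  z>',lo,len(T),'along mean %.4f'%np.mean(T[:,:2]@D),'ext',np.ptp(T[:,:2]@D),np.ptp(T[:,:2]@X))
E
```

```text
green hull area 317.7067348957062 ((395.5189514160156, 68.71351623535156), (21.468265533447266, 14.557250022888184), 53.97262954711914)
 model 424.3133734805742 ((392.6622314453125, 70.00021362304688), (23.88150405883789, 18.825397491455078), 54.15601348876953)
  top face ((394.87664794921875, 68.40091705322266), (23.940519332885742, 13.374954223632812), 54.35892868041992)
 model 368.79079590411857 ((392.9622802734375, 70.03919982910156), (12.972525596618652, 29.6167049407959), 50.26078414916992)
  top face ((394.9412536621094, 68.4256820678711), (12.93685245513916, 24.612375259399414), 50.2611198425293)
  z> 0.012 249 along mean 0.6463 ext 0.07014322382376359 0.014869126692361581
  z> 0.018 244 along mean 0.6463 ext 0.07014322382376359 0.014869126692361581
  z> 0.023 213 along mean 0.6467 ext 0.07014322382376359 0.014869126692361581
  z> 0.0245 172 along mean 0.6469 ext 0.07014322382376359 0.014869126692361581
yellow hull area 265.20626497268677 ((376.7270202636719, 84.06217193603516), (21.100658416748047, 11.836956024169922), 53.97262954711914)
 model 381.74799039261416 ((374.8932189941406, 84.67974090576172), (23.464279174804688, 17.08001136779785), 53.34189987182617)
  top face ((376.466552734375, 83.51046752929688), (23.509706497192383, 13.17197036743164), 53.4901008605957)
 model 341.3649762402056 ((375.1492919921875, 84.66117858886719), (12.841927528381348, 27.55280876159668), 50.164337158203125)
  top face ((376.5330810546875, 83.53154754638672), (12.816727638244629, 24.058530807495117), 50.16463088989258)
  z> 0.012 203 along mean 0.6298 ext 0.00810423183741027 0.01471042717399812
  z> 0.018 203 along mean 0.6298 ext 0.00810423183741027 0.01471042717399812
  z> 0.023 202 along mean 0.6298 ext 0.00810423183741027 0.01471042717399812
  z> 0.0245 158 along mean 0.6299 ext 0.00786816059700457 0.01468545894612834
```

```bash
python3 - <<'E'
from fit import *
w=shot('wrist')
for z0 in (.017,.020,.0225):
  for ha,hb in((.0045,.008),(.004,.0075)):
    print(z0,ha);fit(w,'green',(.5945,-.2645),ha,hb,z0,.026);fit(w,'yellow',(.579,-.2595),ha,hb,z0,.026)
u=proj(w,(.594,-.28,.02));p=seg(w,'red',(u[0]-60,u[1]-60,u[0]+60,u[1]+60));m=onz(w,*p.mean(0),.02)[:2]
for t in(.0005,.003):
  for ha in(.002,.0025): print(t,ha);fit(w,'red',m,ha,.007,.0203-t,.0203)
E
```

```text
0.017 0.0045
green along 647.76 across -76.11 mm err 0.155
yellow along 630.30 across -75.92 mm err 0.119
0.017 0.004
green along 647.73 across -76.04 mm err 0.066
yellow along 630.40 across -75.85 mm err 0.086
0.02 0.0045
green along 647.31 across -76.13 mm err 0.105
yellow along 630.05 across -75.85 mm err 0.094
0.02 0.004
green along 647.38 across -76.08 mm err 0.103
yellow along 630.35 across -75.89 mm err 0.119
0.0225 0.0045
green along 647.03 across -76.12 mm err 0.122
yellow along 629.84 across -75.90 mm err 0.099
0.0225 0.004
green along 647.31 across -76.03 mm err 0.154
yellow along 630.18 across -75.86 mm err 0.157
0.0005 0.002
red along 652.51 across -92.62 mm err 0.487
0.0005 0.0025
red along 651.99 across -93.02 mm err 0.362
0.003 0.002
red along 652.32 across -93.76 mm err 0.387
0.003 0.0025
red along 652.44 across -93.14 mm err 0.263
```

The best fits put the green clip at 647.5 mm and the pointer at 652.2 mm, so 4.7 mm (0.078 rad) remain.

To row units: -0.04 rad is -0.01.

>>> {"fn": "run_rows", "kwargs": {
  "motion": [
    [0.0, [0, 0, 0], -0.01],
    [0.0, [0, 0, 0], -0.0088],
    [0.0, [0, 0, 0], 0],
    [0.0, [0, 0, 0], 0]
  ],
  "squeeze": 40
}}

```text
t: 6.95
tool_pos: [0.4733, -0.2805, 0.0854]
orientation: [2.976, 1.007, 0.0]
force: [-2.7, 1.4, 7.7]
opening: 0.0158
gripper_force: 40.0
```

```bash
cat > fin.py <<'E'
from fit import *
w=shot('wrist','w6.png')
gz=fit(w,'green',(.5945,-.2645),.004,.0075,.017,.026)
u=proj(w,(.594,-.28,.02));p=seg(w,'red',(u[0]-60,u[1]-60,u[0]+60,u[1]+60));m=onz(w,*p.mean(0),.02)[:2];print('red mean',m@D)
fit(w,'red',m,.0025,.007,.0173,.0203)
x,y=(u-30).astype(int);cv2.imwrite('pics/w6c.png',cv2.resize(w['image'][max(y-40,0):y+60,x-50:x+100,::-1],None,fx=5,fy=5,interpolation=2))
E
python3 fin.py
```

```text
green along 647.74 across -76.05 mm err 0.077
red mean 0.6480720586765575
red along 648.57 across -92.99 mm err 0.273
```

View pics/w6c.png

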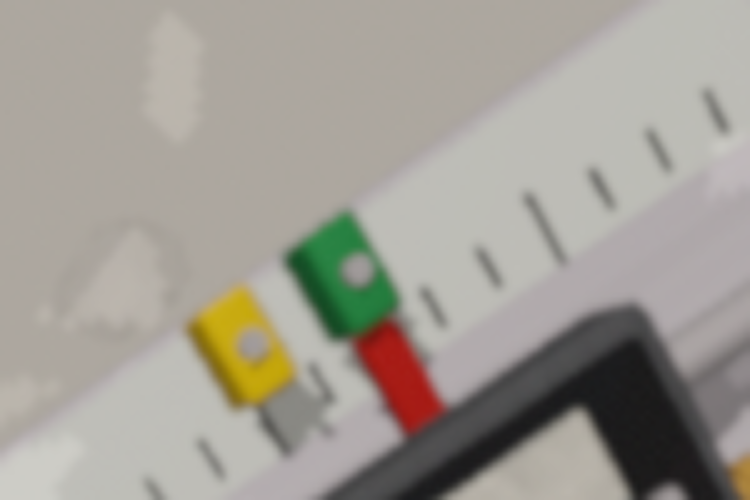

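The pointer at crop (395,375) lines up with the middle of the green clip at (350,275), within about 0.5 mm. I'll release, lift clear and check.

>>> {"fn": "run_rows", "kwargs": {
  "motion": [
    [0.05, [0, 0, 0], 0],
    [0.05, [0, 0, 0], 0],
    [0.05, [0, 0, 0], 0],
    [0.05, [0, 0, 0], 0],
    [0.05, [0, 0, -0.2], 0],
    [0.05, [0, 0, -0.4], 0],
    [0.05, [0, 0, -0.4], 0],
    [0.05, [0, 0, -0.4], 0],
    [0.05, [0, 0, -0.4], 0],
    [0.05, [0, 0, 0], 0],
    [0.05, [0, 0, 0], 0]
  ]
}}

```text
t: 8.1
tool_pos: [0.4734, -0.2806, 0.175]
orientation: [2.975, 1.007, 0.001]
force: [0.3, -0.7, -0.6]
opening: 0.0501
gripper_force: 0.0
```

```bash
sed -i "/w6c/d;s/w6.png/w7.png/" fin.py && python3 fin.py && python3 - <<'E'
from h import *
w=shot('wrist');p=seg(w,'blue',(280,150,360,235)).astype(float);P=np.array([dep(w,*x) for x in p]);T=P[(P[:,2]>.088)&(P[:,2]<.11)]
print(cv2.minAreaRect((T[:,:2]*1000).astype(np.float32)))
E
```

```text
green along 648.00 across -76.06 mm err 0.108
red mean 0.6482540853583161
red along 648.63 across -92.95 mm err 0.246
((474.4856872558594, -278.3867492675781), (51.695465087890625, 15.8463773727417), 37.560569763183594)
```

```bash
python3 -c "
from plant import robot
print(robot.close_job())"
```

```text
the job is handed in; nothing more can be done
None
```

The job is handed in: I turned the knob clockwise until the pointer was about 20 mm past the green clip, then back to within about 0.6 mm of level with it, and let go with the play taken up anticlockwise (8 s of the 29 s used; the judge's result is not shown to me).

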